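# Set up a welded pipe on V-blocks for checking with a dial gauge

## Robot

A 6-joint arm with a two-finger parallel gripper is mounted at the origin on the work surface. World frame = base frame: x ahead of the robot, y to its left, z up, the work surface at z = 0. Lengths are in m, angles in rad, forces in N, time in s.
With the tool pointing down it reaches from about 0.35 to 0.725 m from the base axis. Payload 6 kg.
Tool frame: the origin (TCP) lies at the very end of the fingers, on their centre line; the grasp point (between the pads) lies 19 mm behind it (ctrl.hold_point_z is the distance from the TCP to the grasp point, in m); z points along the fingers, y is the line along which they close (so a half turn about z gives the same grasp; the last joint's range is limited). The gripper opens to 85 mm and grips with 20 to 120 N. Pads are 22 mm wide; open, the fingers measure 114 mm over their backs; the gripper's body (76 mm by 85 mm) begins 54 mm behind the grasp point. The pads swing forward as they close: fully open they stand 13 mm farther back than shut.
Start: joints at [1.657, 0.04, 0.085, 0, -1.615, -0.334], TCP at [0.147, 0.582, 0.231] pointing down, gripper open.
Joint ranges: [-2.56, 2.56], [-1.29, 2.01], [-1.08, 1.49], [-3.29, 1.98], [-2.81, -0.18], [-2.99, 2.99]. Speed limits (rad/s): [2.57, 2.57, 3.01, 3.14, 3.14, 3.14].

## Interface

Orientations are given as a 3x3 rotation matrix whose columns are the frame's x, y, z axes.
In Python, from workcell import ctrl gives the robot as it stands. The module is installed in compiled form; this text tells all that it offers.
- The arm moves only by the shell command python3 -m pendant 'ROWS' [OPENING]. ROWS is JSON, a list of rows, each an object of numbers: "x", "y", "z": the shift along the tool's x, y, z in mm; "wx", "wy", "wz": the turn, a rotation vector about the tool's x, y, z in degrees. A call has 1 to 10 rows; each row is the pose to reach, as a shift and turn from the pose commanded when the call began, along the tool's axes at that moment; what a row does not reach only later rows make up. A row lasts 1/10 s, in which the tool goes at most 50 mm and 8.59 degrees, less where a joint would pass 70% of its speed; a pose out of reach is approached as far as the arm can. A call with a gripper value outside its range is refused whole. OPENING is the finger opening in mm, from 0 to 85.4, set as the call begins (- or left out, the last holds). The fingers move at their own pace and stop on an object; the grip force is fixed at half the most. Time passes only in rows, so rows that repeat a pose let the fingers close. It gives the time, the measured TCP pose, the force, the opening and the grip force at its end, in the units of the state.
- ctrl.observe(): the state, without advancing time (a new reading comes with each control period).
- ctrl.snapshot(name): name is "scene" or "top" or "wrist"; returns (picture, depth): 480x640x3 uint8, red, green, blue; 480x640 float32, m along the optical axis (not along the pixel's ray), 0 where there is no reading.
- ctrl.camera_info(name): a dict with "fx", "fy", "cx", "cy" (pixels), "world_to_cam" (4x4, takes a point from world to camera coordinates). Camera axes: x right, y up, looking along -z (the intrinsics and any distortion apply to the point x, -y, -z); pixel columns grow to the right and rows downward; lengths in m; the calibration is good to about 2 mm. A picture is of the moment at which its call begins: read the wrist's pose just before it. camera_info takes no time and is no camera call; for the wrist camera it gives the pose at the moment of the call.
- ctrl.close_job(): hands the job in; it is judged then, once.
The state is a dict: "clock": time; "joints": joint angles; "joint_velocities": joint speeds; "effort": joint torques, N m; "ee_pos": TCP position; "tool_rot": TCP orientation; "ft_force": force on the tool from outside, world axes, zero at the start; "torque": the same for the moment, N m; "gripper_width": finger opening in m; "grip_force": force on a finger pad.
Only numpy, scipy, OpenCV 4.12 (cv2) and the standard library are available. Lean on these libraries where they do the work, as an engineer would, in place of code of your own. Each camera call takes 0.05 s, during which the arm holds its last target. There are 200 camera calls.

## Task

Set up the green-taped pipe on the black granite plate so that its weld can be checked: stand the magnetic V-block (black, red switch) next to the blue end stop and the plain steel V-block farther along the plate in line with the stop, then lay the pipe in both vees with its taped half towards the stop and that end within a finger's breadth (at most 20 mm) of it, and each block midway between the weld and the pipe's end. Last, stand the dial gauge on the plate behind the pipe, on the side away from the robot, with its stylus above the weld. Set everything down without dropping it, and leave the orange-taped pipe, the brass ring gauge and the loupe where they are.

Things in the scene. Friction and masses are not known exactly. Their poses are not given: they have to be found in the camera images.
- pipe_green: Loose grey steel pipe with a GREEN tape band, in a plywood cradle at the left or right (axis 37 mm above table, middle free to grip). Diameter 48.3, length 220 mm, 0.7 kg. Origin: on its axis at the middle = the weld (bright ring). x runs along the pipe; tape on the +x half, 72-96 mm from the weld. It may roll: use only its x axis. Starts with the taped end roughly away from the robot.
- vblock_mag: Loose magnetic V-block: black, red dabs on top, red switch knob (sticks out 13 mm, top 20 mm up) on its -x end. 45 mm long (x, the vee's direction), 52 wide (y, flat sides), 40 high; 90-degree vee 40 mm across, 20 deep; a pipe in it has its axis 54 mm above the underside. 0.56 kg. Origin: centre of underside. No magnetic pull. May go either way round; starts with x roughly away from the robot.
- vblock_plain: Loose plain V-block: bright steel, no knob. Otherwise the same as the magnetic one: 45 mm along x (the vee's direction), 52 mm along y (flat sides), 40 mm high, vee 40 mm across and 20 mm deep, pipe axis 54 mm above the underside, 0.56 kg. Origin: centre of the underside.
- dial_stand: Loose dial gauge on a stand, 0.65 kg. Origin: under the column's axis. Blue base 45 mm in y, x from -18 to +42 (red knob to +50), 40 high. Round steel column 12 mm thick, 170 high, bare from 112 up: grip there, it balances. An arm 103 up carries the 44 mm dial (top 158) to -x; its stylus points down at x = -60, y = 0, tip 86 up (7 mm above a pipe in the V-blocks). Yaw 0: gauge towards the robot.
- stop: End stop, fixed on the plate at its left or right end: blue upright 60 mm (x) by 20 mm (y) by 72 mm high, on a foot 38 mm (y) by 12 mm high. Origin: centre of its underside, on the plate's top. Its y axis is the line along which the pipe is to lie, with the pipe's axis above x = 0 of the stop, on the side where most of the plate is; +x points away from the robot. Stop faces at y = +10 and -10 mm.
- plate: Black granite surface plate, fixed, ahead of the robot: 200 mm (x) by 300 mm (y), 50 mm high. Origin: centre of its underside (top at z = 50 mm); x points away from the robot. The set-up is built on its top.
- pipe_orange: Loose pipe of the same size and axes with an ORANGE tape band, in a like cradle on the other side of the table. Not to be moved.
- ring_gauge: Brass ring gauge, loose, 32 mm in diameter, 14 mm high, lying on the plate at the end away from the stop. Origin: centre of its underside. Not to be moved (the pipe lies higher).
- loupe: Black stand loupe with glass top, loose, 40 mm in diameter, 32 mm high, on the table in front of the plate among the V-blocks and the dial stand. Origin: centre of its underside. Not to be moved.
Things that resemble listed ones, but are neither listed nor needed, are in the scene too. What is shaped like the dial_stand but purple is not meant. What is shaped like the vblock_plain but purple or turquoise is not meant.

How it is judged:
On the way, in this order (a step that is already met when the one before it is completed fails the run):
1. both V-blocks stand on the plate in line with the stop, the magnetic one next to it, released (z of vblock_mag in the frame of plate between 0.046 and 0.054 m and angle between each of vblock_mag, vblock_plain's own z axis and vertical below 0.06 rad and x of vblock_mag in the frame of stop between -0.015 and 0.015 m and angle between the x axis of each of vblock_mag, vblock_plain and the y axis of stop, either way round below 0.13 rad and (y of vblock_mag in the frame of stop between 0.04 and 0.115 m or y of vblock_mag in the frame of stop between -0.115 and -0.04 m) and linear speed of each of vblock_mag, vblock_plain below 0.02 m/s and contact force between the fingers and vblock_mag below 0.2 N and z of vblock_plain in the frame of plate between 0.046 and 0.054 m and x of vblock_plain in the frame of stop between -0.015 and 0.015 m and (y of vblock_plain in the frame of stop between 0.14 and 0.23 m or y of vblock_plain in the frame of stop between -0.23 and -0.14 m) and contact force between the fingers and vblock_plain below 0.2 N), for 0.2 s.
2. the green-taped pipe lies in both vees, taped half towards the stop, released (all of step 1 and z of pipe_green in the frame of vblock_mag between 0.05 and 0.0585 m and y of pipe_green in the frame of vblock_mag between -0.012 and 0.012 m and angle between the x axis of pipe_green and the x axis of vblock_mag, either way round below 0.13 rad and z of pipe_green in the frame of vblock_plain between 0.05 and 0.0585 m and y of pipe_green in the frame of vblock_plain between -0.012 and 0.012 m and angle between the x axis of pipe_green and the x axis of vblock_plain, either way round below 0.13 rad and x of pipe_green in the frame of stop between -0.015 and 0.015 m and angle between the x axis of pipe_green and the y axis of stop, either way round below 0.13 rad and x of vblock_mag in the frame of pipe_green between 0.04 and 0.07 m and x of vblock_plain in the frame of pipe_green between -0.07 and -0.04 m and x of stop in the frame of pipe_green between 0.1195 and 0.143 m and linear speed of pipe_green below 0.02 m/s and contact force between the fingers and pipe_green below 0.2 N), for 0.2 s.
3. the dial gauge stands on the plate behind the pipe with its stylus above the weld, released (z of dial_stand in the frame of plate between 0.046 and 0.054 m and angle between dial_stand's own z axis and vertical below 0.06 rad and x of pipe_green in the frame of dial_stand between -0.074 and -0.046 m and y of pipe_green in the frame of dial_stand between -0.014 and 0.014 m and x of dial_stand in the frame of stop between 0.03 and 0.1 m and linear speed of each of dial_stand, pipe_green below 0.02 m/s and contact force between the fingers and dial_stand below 0.2 N and z of pipe_green in the frame of vblock_mag between 0.05 and 0.0585 m and y of pipe_green in the frame of vblock_mag between -0.012 and 0.012 m and angle between the x axis of pipe_green and the x axis of vblock_mag, either way round below 0.13 rad and z of pipe_green in the frame of vblock_plain between 0.05 and 0.0585 m and y of pipe_green in the frame of vblock_plain between -0.012 and 0.012 m and angle between the x axis of pipe_green and the x axis of vblock_plain, either way round below 0.13 rad and x of pipe_green in the frame of stop between -0.015 and 0.015 m and angle between the x axis of pipe_green and the y axis of stop, either way round below 0.13 rad and x of vblock_mag in the frame of pipe_green between 0.04 and 0.07 m and x of vblock_plain in the frame of pipe_green between -0.07 and -0.04 m and x of stop in the frame of pipe_green between 0.1195 and 0.143 m and contact force between the fingers and pipe_green below 0.2 N), for 0.2 s.
At the end, for the whole second after the job is handed in: V-blocks upright on the plate, in line with the stop to 15 mm and 0.13 rad; pipe seated in both vees, taped end 0-23 mm from the stop; each block's middle 40-70 mm from the weld, magnetic one at the stop; dial stand upright beyond the pipe, stylus within 14 mm of the weld; all at rest (all of step 1 and all of step 3); the robot touches nothing.
It fails at once if a V-block, the green-taped pipe or the dial stand is dropped or knocked (faster than 0.45 m/s with the fingers off it) ((contact force between the fingers and pipe_green below 0.1 N and linear speed of pipe_green above 0.45 m/s) or (contact force between the fingers and vblock_mag below 0.1 N and linear speed of vblock_mag above 0.45 m/s) or (contact force between the fingers and vblock_plain below 0.1 N and linear speed of vblock_plain above 0.45 m/s) or (contact force between the fingers and dial_stand below 0.1 N and linear speed of dial_stand above 0.45 m/s)).
It fails at once if the orange-taped pipe is moved more than 20 mm (distance of pipe_orange from where it was at the start of the episode above 0.02 m).
It fails at once if the ring gauge is moved more than 20 mm (distance of ring_gauge from where it was at the start of the episode above 0.02 m).
It fails at once if the loupe is moved more than 20 mm (distance of loupe from where it was at the start of the episode above 0.02 m).
It also fails if it takes over 112 s, if anything falls off the work surface, if the arm or the gripper's body presses on something with over 40 N, if the wrist force passes 120 N, or if a joint passes its speed limit or range.

## Working session

There is one attempt and no reset: what is moved stays moved. The work goes in short steps, Python scripts to look and compute and a shell command to move; the robot and the scene stay as the last step left them, time stands still between calls to the robot, and variables do not carry over. Pictures are saved under pics/ and viewed, at most 16 in all, crops included, and the job is handed in when it is done.

```bash
mkdir -p pics
cat > h.py <<'E'
import numpy as np, cv2
from workcell import ctrl
def snap(n):
    ci=ctrl.camera_info(n); im,d=ctrl.snapshot(n); return ci,im,d
def world(ci,d):
    v,u=np.mgrid[0:480,0:640]
    x=(u-ci['cx'])/ci['fx']*d; y=(v-ci['cy'])/ci['fy']*d
    P=np.stack([x,-y,-d,np.ones_like(d)],-1)
    return (P@np.linalg.inv(np.array(ci['world_to_cam'])).T)[...,:3]
def save(n,im): cv2.imwrite('pics/'+n+'.png',cv2.cvtColor(im,cv2.COLOR_RGB2BGR))
E
python3 - <<'E'
from h import *
for n in ['scene','top']:
    ci,im,d=snap(n); save(n+'0',im); np.savez(n+'0',im=im,d=d,P=world(ci,d))
    print(n,{k:ci[k] for k in ci}, (d>0).mean())
print(ctrl.observe()); print(ctrl.hold_point_z)
E
```

```text
scene {'fx': 439.30978523157, 'fy': 439.30978523157, 'cx': 316.0750452757207, 'cy': 237.55741858116852, 'world_to_cam': array([[-0.06792209,  0.99744066,  0.02233207,  0.08063115],
       [-0.62813213, -0.06014272,  0.77577888,  0.23832905],
       [ 0.77513651,  0.03866504,  0.63060955, -1.28577978],
       [ 0.        ,  0.        ,  0.        ,  1.        ]])} 0.9959342447916667
top {'fx': 544.5793326297786, 'fy': 544.5793326297786, 'cx': 325.3902840894504, 'cy': 242.326846273304, 'world_to_cam': array([[ 2.65702282e-02, -9.99646290e-01, -1.14816827e-03,
        -4.81579642e-02],
       [ 9.96655233e-01,  2.64018977e-02,  7.73387824e-02,
        -4.58132809e-01],
       [-7.72811131e-02, -3.19923702e-03,  9.97004210e-01,
        -1.29112986e+00],
       [ 0.00000000e+00,  0.00000000e+00,  0.00000000e+00,
         1.00000000e+00]])} 0.9957194010416667
{'clock': 0.1, 'joints': array([ 1.65666748e+00,  4.07816092e-02,  8.38875527e-02, -3.99023358e-04,
       -1.61549216e+00, -3.33674756e-01]), 'joint_velocities': array([-0.00038158, -0.00106475,  0.00281728,  0.00250333, -0.00104017,
       -0.00182469]), 'effort': array([-5.08672689e-03, -3.69345474e+01,  3.48282731e+01,  6.95194155e+00,
       -4.64161509e-03, -4.82795627e-06]), 'ee_pos': array([0.14703963, 0.58139705, 0.23035089]), 'tool_rot': array([[ 9.69457796e-01, -2.45258055e-01, -2.60797608e-04],
       [-2.45258151e-01, -9.69456456e-01, -1.61822560e-03],
       [ 1.44050939e-04,  1.63276417e-03, -9.99998657e-01]]), 'ft_force': array([ 0.35519467, -0.7135526 ,  0.20306164]), 'torque': array([-0.00468717, -0.03993558, -0.02634483]), 'grip_force': 0.0, 'gripper_width': 0.08539544323070718}
0.0187
```

View pics/scene0.png

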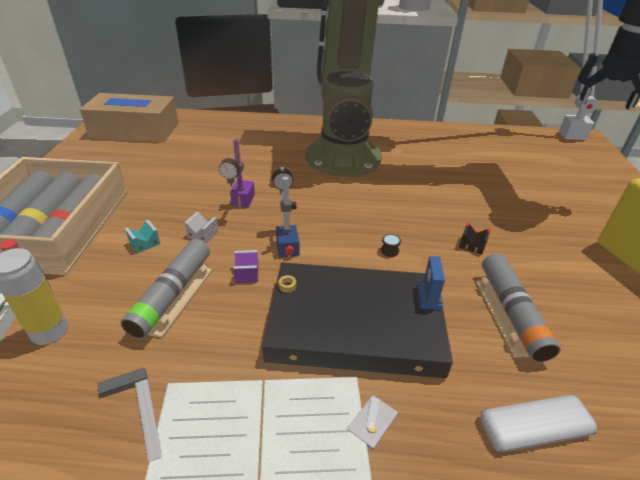

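View pics/top0.png

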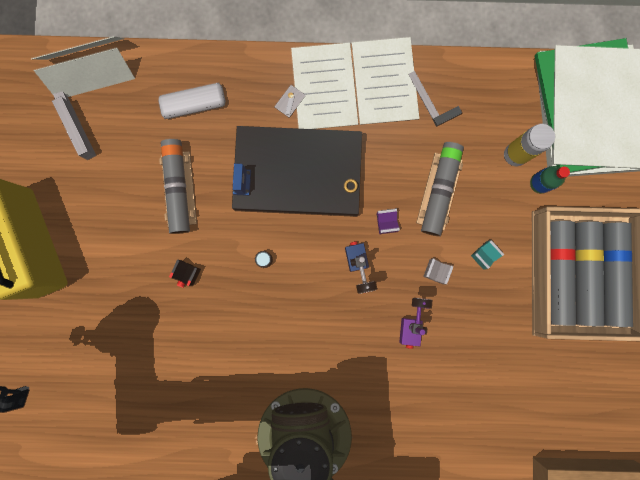

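The top view shows:
- **Wanted:** plain steel V-block (439,270), magnetic V-block (185,272), blue dial stand (357,258), green pipe (442,188), stop (242,180), ring (350,186), loupe (263,259).
- **Could be mistaken for them:** purple block (388,221), turquoise block (488,254), purple dial stand (413,325), orange pipe (175,185), boxed pipes (590,270).

Next I measure them.

Run:
```python
from h import *
Z=np.load('top0.npz'); im,P=Z['im'],Z['P']
hsv=cv2.cvtColor(im,cv2.COLOR_RGB2HSV); H,S,V=[hsv[...,i].astype(int) for i in range(3)]
v,u=np.mgrid[0:480,0:640]
def box(n,m,r,zlo=-1,zhi=9):
    x0,y0,x1,y1=r; m=m&(u>=x0)&(u<=x1)&(v>=y0)&(v<=y1)&(P[...,2]>zlo)&(P[...,2]<zhi)
    q=P[m]; c,s,a=cv2.minAreaRect(q[:,:2].astype(np.float32))
    print(n,len(q),'mean',q.mean(0).round(4),'rect c',np.round(c,4),'size',np.round(s,4),'ang',round(a,1),'z',np.percentile(q[:,2],[5,50,95]).round(3))
    return q
A=np.ones_like(H,bool)
box('plate',A,(225,115,375,225),.04,.056)
box('stoptop',A,(225,150,260,205),.11,.14)
box('stopfoot',A,(225,150,260,205),.056,.068)
box('ring',A,(335,170,365,200),.056,.07)
box('plain',A,(420,250,460,292),.015,.06)
box('mag',A,(160,250,210,295),.015,.06)
box('magred',((H<10)|(H>170))&(S>150)&(V>90),(160,250,210,295),.005,.06)
box('loupe',A,(250,245,280,275),.015,.06)
box('pipe',A,(415,135,470,240),.045,.08)
q=box('tape',(H>40)&(H<75)&(S>120),(415,135,470,240),.03,.08)
box('weld?',(V>150)&(S<60),(425,165,460,205),.045,.08)
box('dialbase',(H>100)&(H<130)&(S>80),(335,235,385,300),.03,.055)
box('dialtop',A,(335,235,385,300),.12,.165)
box('dialcoltop',A,(335,235,385,300),.162,.19)
box('purpblk',A,(370,200,405,240),.02,.06)
out=np.hstack([cv2.resize(im[235:300,150:215],(400,400)),cv2.resize(im[235:300,405:470],(400,400))]); save('crop1',out)
```

```text
plate 9887 mean [0.6287 0.0307 0.0493] rect c [0.6289 0.0363] size [0.3008 0.2018] ang 88.9 z [0.045 0.049 0.053]
stoptop 254 mean [0.5921 0.1637 0.1209] rect c [0.5931 0.1646] size [0.0217 0.0593] ang 88.8 z [0.115 0.121 0.125]
stopfoot 134 mean [0.59   0.1533 0.0613] rect c [0.6073 0.1521] size [0.0596 0.0996] ang 87.2 z [0.057 0.061 0.066]
ring 99 mean [ 0.591  -0.0918  0.0619] rect c [ 0.5955 -0.0934] size [0.0344 0.0636] ang 87.3 z [0.057 0.062 0.066]
plain 463 mean [ 0.3963 -0.3057  0.0306] rect c [ 0.3965 -0.3061] size [0.0528 0.0455] ang 70.6 z [0.018 0.031 0.041]
mag 497 mean [0.3764 0.2974 0.0309] rect c [0.3731 0.2991] size [0.0539 0.0544] ang 67.4 z [0.019 0.031 0.043]
magred 68 mean [0.3553 0.3055 0.0269] rect c [0.3561 0.3069] size [0.0526 0.0242] ang 67.7 z [0.01  0.021 0.043]
loupe 222 mean [0.4146 0.1111 0.0318] rect c [0.4151 0.1114] size [0.0381 0.037 ] ang 47.1 z [0.028 0.032 0.036]
pipe 1736 mean [ 0.5918 -0.3086  0.0561] rect c [ 0.5934 -0.31  ] size [0.0469 0.2219] ang 75.9 z [0.048 0.057 0.063]
tape 201 mean [ 0.6757 -0.3274  0.0553] rect c [ 0.6755 -0.33  ] size [0.0473 0.0281] ang 75.4 z [0.043 0.057 0.063]
weld? 42 mean [ 0.5937 -0.3068  0.0595] rect c [ 0.5939 -0.307 ] size [0.0275 0.0086] ang 81.4 z [0.055 0.06  0.063]
dialbase 252 mean [ 0.4328 -0.1056  0.0392] rect c [ 0.4253 -0.1109] size [0.0575 0.0435] ang 13.5 z [0.035 0.039 0.044]
dialtop 194 mean [ 0.357  -0.1264  0.1466] rect c [ 0.3815 -0.1222] size [0.0748 0.0431] ang 12.6 z [0.133 0.148 0.154]
dialcoltop 24 mean [ 0.413  -0.1139  0.1692] rect c [ 0.413  -0.1139] size [0.009  0.0094] ang 47.0 z [0.166 0.169 0.172]
purpblk 407 mean [ 0.5135 -0.1833  0.0321] rect c [ 0.5137 -0.1839] size [0.0527 0.0457] ang 9.4 z [0.022 0.032 0.041]
```

View pics/crop1.png

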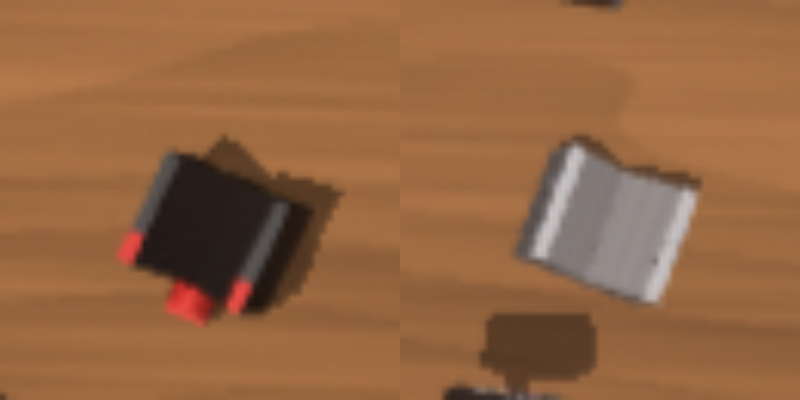

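The crop shows the black block with red dabs and its knob at lower left, and the plain bright steel block. Both are the right ones. I start with the magnetic block.

```bash
cat > go.py <<'E'
import sys,numpy as np
from h import ctrl
from scipy.spatial.transform import Rotation as R
x,y,z,p=map(float,sys.argv[1:5]); o=ctrl.observe(); T=o['tool_rot']
p=np.radians(p); c,s=np.cos(p),np.sin(p)
G=np.array([[c,s,0],[s,-c,0],[0,0,-1.]])
print('clock',round(float(o['clock']),1),'joints',np.degrees(o['joints']).round(0),'shift mm',((np.array([x,y,z])-o['ee_pos'])@T*1000).round(1),'rotvec deg',np.degrees(R.from_matrix(T.T@G).as_rotvec()).round(2))
E
python3 go.py 0.3774 0.2973 0.16 -22.5
```

```text
clock 0.1 joints [ 95.   2.   5.  -0. -93. -19.] shift mm [293.  218.8  70.8] rotvec deg [ 0.09 -0.02  8.3 ]
```

```bash
python3 -m pendant '[{"x":35,"y":26,"z":0,"wz":2},{"x":75,"y":56,"z":5,"wz":4},{"x":115,"y":86,"z":15,"wz":6},{"x":155,"y":116,"z":30,"wz":8.3},{"x":195,"y":146,"z":45,"wz":8.3},{"x":235,"y":176,"z":60,"wz":8.3},{"x":270,"y":202,"z":70.8,"wz":8.3},{"x":293,"y":218.8,"z":70.8,"wz":8.3},{"x":293,"y":218.8,"z":70.8,"wz":8.3},{"x":293,"y":218.8,"z":70.8,"wz":8.3}]' 85
python3 - <<'E'
from h import *
ci,im,d=snap('wrist'); save('w1',im); np.savez('w1',im=im,d=d,P=world(ci,d))
P=world(ci,d); hsv=cv2.cvtColor(im,cv2.COLOR_RGB2HSV)
m=(P[...,2]>.012)&(P[...,2]<.05)&(abs(P[...,0]-.377)<.06)&(abs(P[...,1]-.297)<.06)
q=P[m]; print(len(q),cv2.minAreaRect(q[:,:2].astype(np.float32)))
m2=m&(P[...,2]>.030);q=P[m2]; print(len(q),cv2.minAreaRect(q[:,:2].astype(np.float32)))
E
python3 go.py 0.3774 0.2973 0.06 -22.5
```

```text
0 ((0.0, 0.0), (0.0, 0.0), 0.0)
0 ((0.0, 0.0), (0.0, 0.0), 0.0)
clock 0.1 joints [ 95.   2.   5.  -0. -93. -19.] shift mm [293.  218.7 170.8] rotvec deg [ 0.08 -0.01  8.3 ]$[0]: bad value
```

View pics/w1.png

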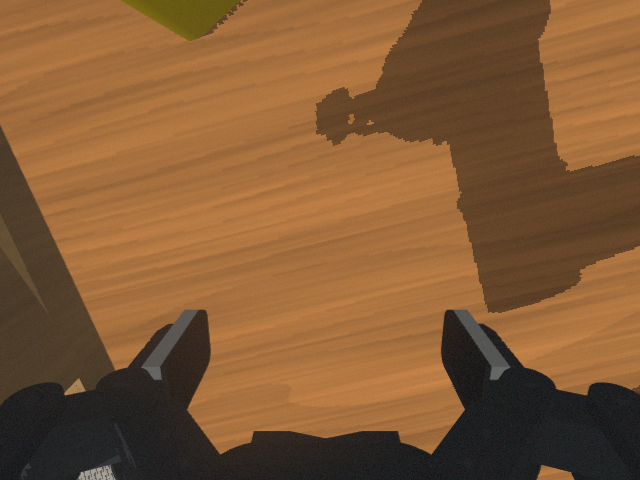

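The wrist view shows only bare table because the call was refused and the arm hasn't moved. I'll retry with all six keys in the first row.

```bash
python3 -m pendant '[{"x":35,"y":26,"z":0,"wx":0,"wy":0,"wz":2}]' 85; python3 -m pendant '[{"x":35,"y":26}]' 85
```

```text
clock: 0.25
ee_pos: [0.1729, 0.5489, 0.2287]
tool_rot: [[0.961, -0.276, -0.001], [-0.276, -0.961, -0.004], [0.0, 0.004, -1.0]]
ft_force: [0.3, -0.7, 0.0]
gripper_width: 0.085
grip_force: 0.0$[0]: bad value
```

All six keys are required in each row.

```bash
python3 go.py 0.3774 0.2973 0.16 -22.5
```

```text
clock 0.2 joints [ 92.  -1.   1.  -0. -92. -18.] shift mm [266.1 185.1  69.4] rotvec deg [ 0.21 -0.02  6.46]
```

```bash
python3 -m pendant '[{"x":32,"y":22,"z":0,"wx":0,"wy":0,"wz":2},{"x":67,"y":47,"z":8,"wx":0,"wy":0,"wz":4},{"x":102,"y":71,"z":20,"wx":0,"wy":0,"wz":6.4},{"x":138,"y":96,"z":33,"wx":0,"wy":0,"wz":6.4},{"x":174,"y":121,"z":46,"wx":0,"wy":0,"wz":6.4},{"x":210,"y":146,"z":58,"wx":0,"wy":0,"wz":6.4},{"x":242,"y":168,"z":69,"wx":0,"wy":0,"wz":6.4},{"x":265,"y":185,"z":69,"wx":0,"wy":0,"wz":6.4},{"x":265,"y":185,"z":69,"wx":0,"wy":0,"wz":6.4},{"x":265,"y":185,"z":69,"wx":0,"wy":0,"wz":6.4}]' 85
cat > look.py <<'E'
import sys
from h import *
def look(n,x,y,r,zs):
    ci,im,d=snap('wrist'); save(n,im); P=world(ci,d)
    for a,b in zs:
        m=(P[...,2]>a)&(P[...,2]<b)&(np.hypot(P[...,0]-x,P[...,1]-y)<r); q=P[m]
        if len(q)>5:
            c,s,an=cv2.minAreaRect(q[:,:2].astype(np.float32)); print((a,b),len(q),np.round(c,4),np.round(s,4),round(an,1),'z50',q[:,2].mean().round(4))
    return ci,im,d,P
if __name__=='__main__':
    f=list(map(float,sys.argv[2:])); look(sys.argv[1],f[0],f[1],f[2],[(f[i],f[i+1]) for i in range(3,len(f),2)])
E
python3 look.py w2 .377 .297 .06 .012 .05 .030 .05
python3 go.py 0.3774 0.2973 0.06 -22.5
```

```text
clock: 1.25
ee_pos: [0.3778, 0.2958, 0.1622]
tool_rot: [[0.923, -0.386, -0.0], [-0.386, -0.923, -0.0], [-0.0, 0.0, -1.0]]
ft_force: [-0.1, 0.7, -0.0]
gripper_width: 0.0849
grip_force: 0.0
(0.012, 0.05) 5215 [0.372  0.2987] [0.0521 0.0583] 67.2 z50 0.0313
(0.03, 0.05) 3027 [0.3778 0.2963] [0.0521 0.0456] 67.2 z50 0.037
clock 1.3 joints [ 62. -16. -19.  -0. -87.   5.] shift mm [ -0.4  -0.8 102.2] rotvec deg [-0.    0.01 -0.12]
```

View pics/w2.png

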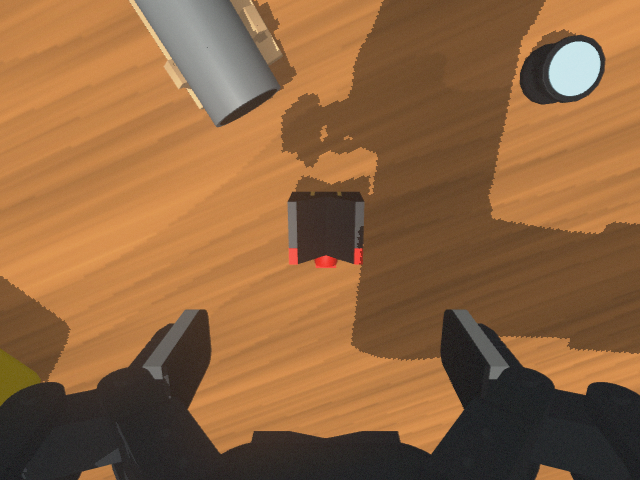

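The wrist view has the magnetic block centred (326,228) with its knob below (326,262) and the loupe clear at (575,70). I descend and grip.

```bash
python3 -m pendant '[{"x":0,"y":-0.6,"z":30,"wx":0,"wy":0,"wz":0},{"x":0,"y":-0.6,"z":65,"wx":0,"wy":0,"wz":0},{"x":0,"y":-0.6,"z":100,"wx":0,"wy":0,"wz":0},{"x":0,"y":-0.6,"z":130,"wx":0,"wy":0,"wz":0},{"x":0,"y":-0.6,"z":150,"wx":0,"wy":0,"wz":0},{"x":0,"y":-0.6,"z":157,"wx":0,"wy":0,"wz":0},{"x":0,"y":-0.6,"z":157,"wx":0,"wy":0,"wz":0},{"x":0,"y":-0.6,"z":157,"wx":0,"wy":0,"wz":0}]' 85
python3 -m pendant '[{"x":0,"y":0,"z":0,"wx":0,"wy":0,"wz":0},{"x":0,"y":0,"z":0,"wx":0,"wy":0,"wz":0},{"x":0,"y":0,"z":0,"wx":0,"wy":0,"wz":0},{"x":0,"y":0,"z":0,"wx":0,"wy":0,"wz":0},{"x":0,"y":0,"z":0,"wx":0,"wy":0,"wz":0},{"x":0,"y":0,"z":0,"wx":0,"wy":0,"wz":0},{"x":0,"y":0,"z":0,"wx":0,"wy":0,"wz":0}]' 30
python3 -m pendant '[{"x":0,"y":0,"z":-10,"wx":0,"wy":0,"wz":0},{"x":0,"y":0,"z":-30,"wx":0,"wy":0,"wz":0},{"x":0,"y":0,"z":-65,"wx":0,"wy":0,"wz":0},{"x":0,"y":0,"z":-105,"wx":0,"wy":0,"wz":0},{"x":0,"y":0,"z":-145,"wx":0,"wy":0,"wz":0},{"x":0,"y":0,"z":-180,"wx":0,"wy":0,"wz":0},{"x":0,"y":0,"z":-200,"wx":0,"wy":0,"wz":0},{"x":0,"y":0,"z":-200,"wx":0,"wy":0,"wz":0}]'
python3 go.py .5916 .0896 .15 -91.1
```

```text
clock: 2.1
ee_pos: [0.3781, 0.2978, 0.0066]
tool_rot: [[0.924, -0.383, 0.001], [-0.383, -0.924, 0.001], [0.001, -0.002, -1.0]]
ft_force: [-0.8, -0.5, 0.8]
gripper_width: 0.0851
grip_force: 0.0
clock: 2.8
ee_pos: [0.3781, 0.297, 0.0064]
tool_rot: [[0.923, -0.384, 0.001], [-0.384, -0.923, 0.0], [0.001, -0.001, -1.0]]
ft_force: [-2.1, -1.9, 7.2]
gripper_width: 0.0512
grip_force: 66.1
clock: 3.6
ee_pos: [0.3784, 0.2976, 0.2082]
tool_rot: [[0.923, -0.384, 0.003], [-0.384, -0.923, 0.004], [0.001, -0.005, -1.0]]
ft_force: [0.4, 0.9, -6.0]
gripper_width: 0.0511
grip_force: 65.1
clock 3.6 joints [ 62. -16. -15.   0. -92.   5.] shift mm [276.7 110.3  57.9] rotvec deg [-0.26  0.12 68.5 ]
```

```bash
python3 -m pendant '[{"x":15,"y":6,"z":0,"wx":0,"wy":0,"wz":4},{"x":45,"y":18,"z":0,"wx":0,"wy":0,"wz":12},{"x":80,"y":32,"z":0,"wx":0,"wy":0,"wz":20},{"x":115,"y":46,"z":0,"wx":0,"wy":0,"wz":28},{"x":150,"y":60,"z":0,"wx":0,"wy":0,"wz":36},{"x":185,"y":74,"z":0,"wx":0,"wy":0,"wz":44},{"x":220,"y":88,"z":0,"wx":0,"wy":0,"wz":52},{"x":250,"y":100,"z":0,"wx":0,"wy":0,"wz":60},{"x":270,"y":107,"z":0,"wx":0,"wy":0,"wz":66},{"x":276.7,"y":110.3,"z":0,"wx":0,"wy":0,"wz":68.5}]'
python3 -m pendant '[{"x":0,"y":0,"z":0,"wx":0,"wy":0,"wz":0},{"x":0,"y":0,"z":0,"wx":0,"wy":0,"wz":0},{"x":0,"y":0,"z":0,"wx":0,"wy":0,"wz":0}]'
python3 look.py w3 .593 .1646 .05 .11 .13
python3 - <<'E'
from h import *
ci,im,d=snap('top'); P=world(ci,d); save('t3',im)
E
python3 go.py .5916 .0896 .06 -91.1
```

```text
clock: 4.6
ee_pos: [0.5909, 0.0869, 0.2013]
tool_rot: [[-0.025, -1.0, -0.006], [-1.0, 0.025, -0.002], [0.002, 0.005, -1.0]]
ft_force: [-0.2, -0.4, -6.5]
gripper_width: 0.051
grip_force: 64.7
clock: 4.9
ee_pos: [0.5902, 0.0893, 0.2044]
tool_rot: [[-0.017, -1.0, -0.001], [-1.0, 0.017, -0.0], [0.0, 0.001, -1.0]]
ft_force: [-0.2, 0.5, -6.6]
gripper_width: 0.0512
grip_force: 64.8
clock 5.0 joints [ 28.   2.   2.  -0. -90. -29.] shift mm [ -0.3  -1.2 145.2] rotvec deg [0.01 0.01 0.09]
```

View pics/w3.png

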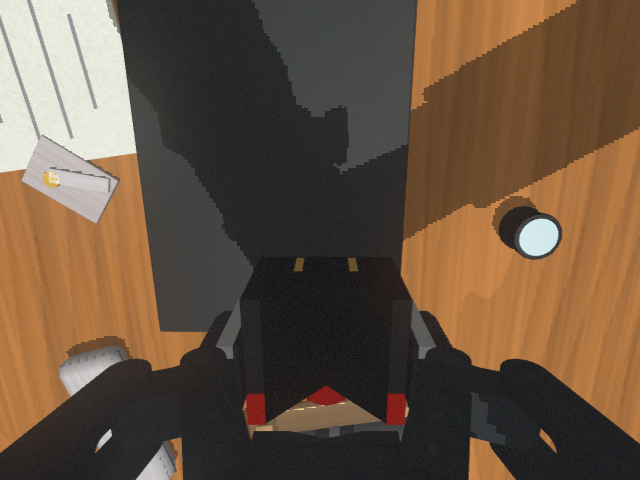

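The block is held squarely over the plate, its red dabs at (256,408) and (396,408). I lower it.

```bash
python3 -m pendant '[{"x":0,"y":-1.2,"z":20,"wx":0,"wy":0,"wz":0},{"x":0,"y":-1.2,"z":50,"wx":0,"wy":0,"wz":0},{"x":0,"y":-1.2,"z":80,"wx":0,"wy":0,"wz":0},{"x":0,"y":-1.2,"z":110,"wx":0,"wy":0,"wz":0},{"x":0,"y":-1.2,"z":130,"wx":0,"wy":0,"wz":0},{"x":0,"y":-1.2,"z":138,"wx":0,"wy":0,"wz":0},{"x":0,"y":-1.2,"z":141,"wx":0,"wy":0,"wz":0},{"x":0,"y":-1.2,"z":143,"wx":0,"wy":0,"wz":0},{"x":0,"y":-1.2,"z":145,"wx":0,"wy":0,"wz":0},{"x":0,"y":-1.2,"z":145,"wx":0,"wy":0,"wz":0}]'
python3 -m pendant '[{"x":0,"y":0,"z":1,"wx":0,"wy":0,"wz":0},{"x":0,"y":0,"z":1,"wx":0,"wy":0,"wz":0}]'
python3 -m pendant '[{"x":0,"y":0,"z":1,"wx":0,"wy":0,"wz":0},{"x":0,"y":0,"z":1,"wx":0,"wy":0,"wz":0}]'
python3 -m pendant '[{"x":0,"y":0,"z":1,"wx":0,"wy":0,"wz":0},{"x":0,"y":0,"z":1,"wx":0,"wy":0,"wz":0}]' | grep -E "ee_pos|ft"
```

```text
clock: 6.0
ee_pos: [0.5925, 0.0889, 0.0612]
tool_rot: [[-0.019, -1.0, 0.001], [-1.0, 0.019, 0.001], [-0.001, -0.001, -1.0]]
ft_force: [-0.1, 0.1, -6.1]
gripper_width: 0.0512
grip_force: 64.6
clock: 6.2
ee_pos: [0.5922, 0.0887, 0.0596]
tool_rot: [[-0.019, -1.0, 0.0], [-1.0, 0.019, 0.0], [-0.0, -0.0, -1.0]]
ft_force: [-0.0, 0.3, -6.4]
gripper_width: 0.0511
grip_force: 64.6
clock: 6.4
ee_pos: [0.592, 0.0886, 0.0582]
tool_rot: [[-0.019, -1.0, -0.0], [-1.0, 0.019, -0.0], [0.0, 0.0, -1.0]]
ft_force: [0.2, 0.4, -5.2]
gripper_width: 0.0511
grip_force: 64.6
ee_pos: [0.592, 0.0886, 0.0571]
ft_force: [0.2, -0.4, -6.1]
```

```bash
python3 -m pendant '[{"x":0,"y":0,"z":1,"wx":0,"wy":0,"wz":0},{"x":0,"y":0,"z":1,"wx":0,"wy":0,"wz":0}]' | grep -E "ee_pos|ft"
python3 -m pendant '[{"x":0,"y":0,"z":0,"wx":0,"wy":0,"wz":0},{"x":0,"y":0,"z":0,"wx":0,"wy":0,"wz":0}]' | grep -E "ee_pos|ft"
```

```text
ee_pos: [0.5922, 0.0886, 0.0566]
ft_force: [0.4, 0.2, -5.3]
ee_pos: [0.5922, 0.0887, 0.0566]
ft_force: [-0.1, 0.7, -4.4]
```

```bash
python3 -m pendant '[{"x":0,"y":0,"z":0.5,"wx":0,"wy":0,"wz":0},{"x":0,"y":0,"z":0.5,"wx":0,"wy":0,"wz":0}]' | grep -E "ee_pos|ft"
python3 -m pendant '[{"x":0,"y":0,"z":0,"wx":0,"wy":0,"wz":0},{"x":0,"y":0,"z":0,"wx":0,"wy":0,"wz":0},{"x":0,"y":0,"z":0,"wx":0,"wy":0,"wz":0},{"x":0,"y":0,"z":0,"wx":0,"wy":0,"wz":0},{"x":0,"y":0,"z":0,"wx":0,"wy":0,"wz":0},{"x":0,"y":0,"z":-10,"wx":0,"wy":0,"wz":0},{"x":0,"y":0,"z":-40,"wx":0,"wy":0,"wz":0},{"x":0,"y":0,"z":-80,"wx":0,"wy":0,"wz":0},{"x":0,"y":0,"z":-120,"wx":0,"wy":0,"wz":0},{"x":0,"y":0,"z":-145,"wx":0,"wy":0,"wz":0}]' 78
python3 go.py .3965 -.3061 .20 -19.4
```

```text
ee_pos: [0.5922, 0.0887, 0.0565]
ft_force: [-1.3, 0.2, -0.1]
clock: 8.2
ee_pos: [0.5929, 0.0885, 0.2058]
tool_rot: [[-0.019, -1.0, 0.005], [-1.0, 0.019, 0.001], [-0.001, -0.005, -1.0]]
ft_force: [1.0, 0.0, -0.1]
gripper_width: 0.078
grip_force: 0.0
clock 8.2 joints [ 28.   2.   2.   0. -90. -29.] shift mm [398.3 188.9   4.4] rotvec deg [ -0.29  -0.13 -71.7 ]
```

```bash
python3 -m pendant '[{"x":20,"y":9,"z":-20,"wx":0,"wy":0,"wz":-6},{"x":65,"y":30,"z":-25,"wx":0,"wy":0,"wz":-14},{"x":110,"y":52,"z":-25,"wx":0,"wy":0,"wz":-22},{"x":155,"y":73,"z":-25,"wx":0,"wy":0,"wz":-30},{"x":200,"y":95,"z":-25,"wx":0,"wy":0,"wz":-38},{"x":245,"y":116,"z":-20,"wx":0,"wy":0,"wz":-46},{"x":290,"y":137,"z":-10,"wx":0,"wy":0,"wz":-54},{"x":330,"y":156,"z":0,"wx":0,"wy":0,"wz":-62},{"x":370,"y":175,"z":4,"wx":0,"wy":0,"wz":-69},{"x":398,"y":189,"z":4,"wx":0,"wy":0,"wz":-71.7}]' 78 | grep ee_pos
python3 -m pendant '[{"x":0,"y":0,"z":0,"wx":0,"wy":0,"wz":0},{"x":0,"y":0,"z":0,"wx":0,"wy":0,"wz":0},{"x":0,"y":0,"z":0,"wx":0,"wy":0,"wz":0}]'
python3 look.py w4 .3965 -.306 .045 .012 .05 .030 .05
python3 - <<'E'
from h import *
ci,im,d=snap('top'); P=world(ci,d); save('t4',im)
m=(P[...,2]>.07)&(P[...,2]<.098)&(abs(P[...,0]-.59)<.06)&(abs(P[...,1]-.0896)<.04)
q=P[m]; print(len(q),cv2.minAreaRect(q[:,:2].astype(np.float32)),q[:,2].max())
E
python3 go.py .3965 -.3061 .10 -19.4
```

```text
ee_pos: [0.394, -0.3072, 0.1972]
clock: 9.5
ee_pos: [0.3959, -0.3052, 0.1974]
tool_rot: [[0.943, -0.332, 0.001], [-0.332, -0.943, -0.0], [0.001, -0.0, -1.0]]
ft_force: [0.2, 0.4, -0.4]
gripper_width: 0.078
grip_force: 0.0
(0.012, 0.05) 3971 [ 0.397 -0.308] [0.052  0.0459] 70.2 z50 0.032
(0.03, 0.05) 2405 [ 0.3967 -0.3079] [0.052  0.0452] 70.2 z50 0.0369
462 ((0.5920296907424927, 0.09461940079927444), (0.05361553654074669, 0.05246591567993164), 89.23045349121094) 0.09484770338377757
clock 9.6 joints [-14. -13. -13.   0. -90.  85.] shift mm [ 0.7  1.  97.2] rotvec deg [ 0.   -0.03  0.08]
```

View pics/w4.png

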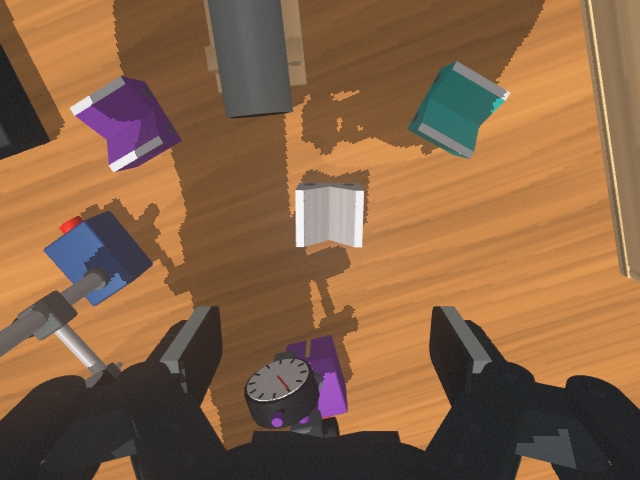

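The plain steel block is centred at (329,215), and the purple and turquoise decoys are clear of the fingers. The purple dial (282,390) is near the gripper body, so I check that clearance.

```bash
python3 - <<'E'
from h import *
Z=np.load('top0.npz');P=Z['P']
m=(P[...,2]>.07)&(abs(P[...,0]-.3)<.12)&(abs(P[...,1]+.27)<.15); q=P[m]
p=np.radians(-19.8);tx=np.array([np.cos(p),np.sin(p)]);ty=np.array([np.sin(p),-np.cos(p)])
r=(q[:,:2]-[.3968,-.3079]); a,b=r@tx,r@ty
print(len(q),'x',a.min(),a.max(),'y',b.min(),b.max(), 'zmax',q[:,2].max()); i=np.argsort(-a)[:5]; print(np.c_[a,b,q[:,2]][i].round(3))
E
python3 go.py .3968 -.3079 .0055 -19.8
```

```text
575 x -0.15643320689192883 -0.041426613582322705 y -0.1814655724356148 0.006584942664484874 zmax 0.17379067734629805
[[-0.041 -0.181  0.111]
 [-0.048 -0.179  0.111]
 [-0.049 -0.176  0.112]
 [-0.05  -0.178  0.109]
 [-0.051 -0.18   0.114]]
clock 9.6 joints [-14. -13. -13.   0. -90.  85.] shift mm [  1.6   2.6 191.7] rotvec deg [-0.   -0.03  0.48]
```

Run:
```python
from h import *
Z=np.load('top0.npz');P=Z['P']
m=(P[...,2]>.07)&(abs(P[...,0]-.3)<.12)&(abs(P[...,1]+.27)<.15); q=P[m]
p=np.radians(-19.8);tx=np.array([np.cos(p),np.sin(p)]);ty=np.array([np.sin(p),-np.cos(p)])
r=(q[:,:2]-[.3968,-.3079]); a,b=r@tx,r@ty; k=b>-.1
i=np.argsort(-a[k])[:5]; print(np.c_[a,b,q[:,2]][k][i].round(3))
```

```text
[[-0.074 -0.018  0.14 ]
 [-0.075 -0.02   0.141]
 [-0.076 -0.016  0.142]
 [-0.076 -0.023  0.145]
 [-0.076 -0.018  0.141]]
```

```bash
python3 -m pendant '[{"x":1.6,"y":2.6,"z":30,"wx":0,"wy":0,"wz":0.5},{"x":1.6,"y":2.6,"z":70,"wx":0,"wy":0,"wz":0.5},{"x":1.6,"y":2.6,"z":110,"wx":0,"wy":0,"wz":0.5},{"x":1.6,"y":2.6,"z":145,"wx":0,"wy":0,"wz":0.5},{"x":1.6,"y":2.6,"z":170,"wx":0,"wy":0,"wz":0.5},{"x":1.6,"y":2.6,"z":185,"wx":0,"wy":0,"wz":0.5},{"x":1.6,"y":2.6,"z":191.5,"wx":0,"wy":0,"wz":0.5},{"x":1.6,"y":2.6,"z":191.5,"wx":0,"wy":0,"wz":0.5},{"x":1.6,"y":2.6,"z":191.5,"wx":0,"wy":0,"wz":0.5}]' 78 | grep -E "ee_pos|ft_"
python3 -m pendant '[{"x":0,"y":0,"z":0,"wx":0,"wy":0,"wz":0},{"x":0,"y":0,"z":0,"wx":0,"wy":0,"wz":0},{"x":0,"y":0,"z":0,"wx":0,"wy":0,"wz":0},{"x":0,"y":0,"z":0,"wx":0,"wy":0,"wz":0},{"x":0,"y":0,"z":0,"wx":0,"wy":0,"wz":0},{"x":0,"y":0,"z":0,"wx":0,"wy":0,"wz":0},{"x":0,"y":0,"z":0,"wx":0,"wy":0,"wz":0}]' 30
python3 -m pendant '[{"x":0,"y":0,"z":-10,"wx":0,"wy":0,"wz":0},{"x":0,"y":0,"z":-30,"wx":0,"wy":0,"wz":0},{"x":0,"y":0,"z":-65,"wx":0,"wy":0,"wz":0},{"x":0,"y":0,"z":-105,"wx":0,"wy":0,"wz":0},{"x":0,"y":0,"z":-145,"wx":0,"wy":0,"wz":0},{"x":0,"y":0,"z":-180,"wx":0,"wy":0,"wz":0},{"x":0,"y":0,"z":-210,"wx":0,"wy":0,"wz":0},{"x":0,"y":0,"z":-220,"wx":0,"wy":0,"wz":0},{"x":0,"y":0,"z":-220,"wx":0,"wy":0,"wz":0}]'
python3 go.py .5897 -.0204 .22 -91.1
```

```text
ee_pos: [0.397, -0.3087, 0.0065]
ft_force: [-0.4, 0.2, 1.1]
clock: 11.2
ee_pos: [0.397, -0.3088, 0.0066]
tool_rot: [[0.94, -0.34, 0.002], [-0.34, -0.94, -0.001], [0.002, 0.0, -1.0]]
ft_force: [0.8, 3.1, 6.1]
gripper_width: 0.0511
grip_force: 65.4
clock: 12.1
ee_pos: [0.3963, -0.3085, 0.2256]
tool_rot: [[0.94, -0.341, 0.001], [-0.341, -0.94, 0.0], [0.001, -0.001, -1.0]]
ft_force: [-0.8, -0.7, -6.6]
gripper_width: 0.0517
grip_force: 64.5
clock 12.1 joints [-15. -13. -10.  -0. -93.  85.] shift mm [  83.7 -336.8    5.8] rotvec deg [-6.000e-02 -2.000e-02  7.119e+01]
```

```bash
python3 -m pendant '[{"x":4,"y":-16,"z":0,"wx":0,"wy":0,"wz":4},{"x":12,"y":-48,"z":0,"wx":0,"wy":0,"wz":12},{"x":22,"y":-88,"z":0,"wx":0,"wy":0,"wz":20},{"x":32,"y":-128,"z":0,"wx":0,"wy":0,"wz":28},{"x":42,"y":-168,"z":0,"wx":0,"wy":0,"wz":36},{"x":52,"y":-208,"z":0,"wx":0,"wy":0,"wz":44},{"x":62,"y":-248,"z":0,"wx":0,"wy":0,"wz":52},{"x":71,"y":-286,"z":0,"wx":0,"wy":0,"wz":60},{"x":79,"y":-318,"z":0,"wx":0,"wy":0,"wz":67},{"x":83.7,"y":-336.8,"z":0,"wx":0,"wy":0,"wz":71.2}]' | grep ee_pos
python3 -m pendant '[{"x":0,"y":0,"z":0,"wx":0,"wy":0,"wz":0},{"x":0,"y":0,"z":0,"wx":0,"wy":0,"wz":0},{"x":0,"y":0,"z":0,"wx":0,"wy":0,"wz":0}]' | grep -E "ee_pos|tool|clock"
python3 go.py .5897 -.0204 .0565 -91.1
```

```text
ee_pos: [0.5892, -0.018, 0.2209]
clock: 13.4
ee_pos: [0.5887, -0.0211, 0.2239]
tool_rot: [[-0.019, -1.0, -0.002], [-1.0, 0.019, -0.001], [0.001, 0.002, -1.0]]
clock 13.4 joints [ 17.   1.   2.  -0. -92. -19.] shift mm [ -0.8  -1.4 167.4] rotvec deg [ 0.13 -0.03  0.01]
```

```bash
python3 -m pendant '[{"x":-0.8,"y":-1,"z":25,"wx":0,"wy":0,"wz":0},{"x":-0.8,"y":-1,"z":60,"wx":0,"wy":0,"wz":0},{"x":-0.8,"y":-1,"z":95,"wx":0,"wy":0,"wz":0},{"x":-0.8,"y":-1,"z":130,"wx":0,"wy":0,"wz":0},{"x":-0.8,"y":-1,"z":150,"wx":0,"wy":0,"wz":0},{"x":-0.8,"y":-1,"z":158,"wx":0,"wy":0,"wz":0},{"x":-0.8,"y":-1,"z":162,"wx":0,"wy":0,"wz":0},{"x":-0.8,"y":-1,"z":165,"wx":0,"wy":0,"wz":0},{"x":-0.8,"y":-1,"z":165,"wx":0,"wy":0,"wz":0}]' | grep -E "ee_pos|ft_"
python3 -m pendant '[{"x":0,"y":0,"z":1,"wx":0,"wy":0,"wz":0},{"x":0,"y":0,"z":1,"wx":0,"wy":0,"wz":0}]'| grep -E "ee_pos|ft_"
```

```text
ee_pos: [0.591, -0.0197, 0.0614]
ft_force: [0.1, 0.3, -5.9]
ee_pos: [0.5908, -0.0196, 0.06]
ft_force: [-0.1, 0.6, -5.3]
```

```bash
python3 -m pendant '[{"x":0,"y":0,"z":1,"wx":0,"wy":0,"wz":0},{"x":0,"y":0,"z":2,"wx":0,"wy":0,"wz":0},{"x":0,"y":0,"z":2.5,"wx":0,"wy":0,"wz":0},{"x":0,"y":0,"z":2.5,"wx":0,"wy":0,"wz":0}]'| grep -E "ee_pos|ft_"
python3 -m pendant '[{"x":0,"y":0,"z":1,"wx":0,"wy":0,"wz":0},{"x":0,"y":0,"z":1,"wx":0,"wy":0,"wz":0}]'| grep -E "ee_pos|ft_"
```

```text
ee_pos: [0.5904, -0.0197, 0.0568]
ft_force: [0.9, 0.2, -5.5]
ee_pos: [0.5906, -0.0196, 0.0567]
ft_force: [-4.0, 1.5, 0.5]
```

```bash
python3 -m pendant '[{"x":0,"y":0,"z":0,"wx":0,"wy":0,"wz":0},{"x":0,"y":0,"z":0,"wx":0,"wy":0,"wz":0},{"x":0,"y":0,"z":0,"wx":0,"wy":0,"wz":0},{"x":0,"y":0,"z":0,"wx":0,"wy":0,"wz":0},{"x":0,"y":0,"z":0,"wx":0,"wy":0,"wz":0},{"x":0,"y":0,"z":-10,"wx":0,"wy":0,"wz":0},{"x":0,"y":0,"z":-40,"wx":0,"wy":0,"wz":0},{"x":0,"y":0,"z":-80,"wx":0,"wy":0,"wz":0},{"x":0,"y":0,"z":-120,"wx":0,"wy":0,"wz":0},{"x":0,"y":0,"z":-145,"wx":0,"wy":0,"wz":0}]' 78 | grep -E "clock|ee_pos|ft_"
python3 go.py .5934 -.3095 .20 166
```

```text
clock: 16.1
ee_pos: [0.5913, -0.02, 0.2058]
ft_force: [1.2, 1.4, -0.0]
clock 16.1 joints [ 18.   1.   1.   0. -90. -19.] shift mm [289.5  -7.6   5.8] rotvec deg [ -0.21   0.27 102.9 ]
```

```bash
python3 -m pendant '[{"x":15,"y":0,"z":0,"wx":0,"wy":0,"wz":5},{"x":45,"y":0,"z":0,"wx":0,"wy":0,"wz":13},{"x":75,"y":0,"z":0,"wx":0,"wy":0,"wz":21},{"x":105,"y":0,"z":0,"wx":0,"wy":0,"wz":29},{"x":135,"y":0,"z":0,"wx":0,"wy":0,"wz":37},{"x":170,"y":0,"z":0,"wx":0,"wy":0,"wz":45},{"x":205,"y":-2,"z":0,"wx":0,"wy":0,"wz":53},{"x":240,"y":-5,"z":0,"wx":0,"wy":0,"wz":61},{"x":270,"y":-7,"z":3,"wx":0,"wy":0,"wz":69},{"x":289.5,"y":-7.6,"z":5.8,"wx":0,"wy":0,"wz":77}]' 85 | grep ee_pos
python3 -m pendant '[{"x":0,"y":0,"z":0,"wx":0,"wy":0,"wz":8},{"x":0,"y":0,"z":0,"wx":0,"wy":0,"wz":16},{"x":0,"y":0,"z":0,"wx":0,"wy":0,"wz":24},{"x":0,"y":0,"z":0,"wx":0,"wy":0,"wz":26},{"x":0,"y":0,"z":0,"wx":0,"wy":0,"wz":26},{"x":0,"y":0,"z":0,"wx":0,"wy":0,"wz":26}]' 85
python3 - <<'E'
from look import *
ci,im,d,P=look('w5',.5934,-.3095,.14,[(.045,.08)])
hsv=cv2.cvtColor(im,cv2.COLOR_RGB2HSV); H,S,V=[hsv[...,i].astype(int) for i in range(3)]
g=(H>40)&(H<75)&(S>120)&(P[...,2]>.045); print('tape',g.sum(),P[g].mean(0) if g.any() else '')
w=(V>150)&(S<60)&(P[...,2]>.05)&(np.hypot(P[...,0]-.593,P[...,1]+.309)<.03); print('weld',w.sum(),P[w].mean(0))
ci,im,d=snap('top'); P=world(ci,d); save('t5',im)
for n,y in(('mag',.0896),('plain',-.02)):
  m=(P[...,2]>.082)&(P[...,2]<.1)&(abs(P[...,0]-.59)<.06)&(abs(P[...,1]-y)<.04)
  q=P[m]; print(n,len(q),cv2.minAreaRect(q[:,:2].astype(np.float32)))
E
python3 go.py .5934 -.3095 .02 166
```

```text
ee_pos: [0.5922, -0.3114, 0.1956]
clock: 17.7
ee_pos: [0.5926, -0.3093, 0.1956]
tool_rot: [[-0.97, 0.242, 0.001], [0.242, 0.97, -0.0], [-0.001, -0.0, -1.0]]
ft_force: [-0.9, -0.5, 1.0]
gripper_width: 0.0851
grip_force: 0.0
(0.045, 0.08) 17637 [ 0.5935 -0.3123] [0.0471 0.2209] 76.1 z50 0.057
tape 1651 [ 0.66897577 -0.35022995  0.06220601]
weld 952 [ 0.58785156 -0.30914706  0.05933643]
mag 247 ((0.5924076437950134, 0.09016777575016022), (0.044693734496831894, 0.05369868129491806), 88.313720703125)
plain 216 ((0.5903363227844238, -0.017397481948137283), (0.04360250383615494, 0.0528876855969429), 87.80027770996094)
clock 17.8 joints [-10.  13.  12.   0. -90. -94.] shift mm [ -0.8  -0.  175.3] rotvec deg [-0.01  0.02 -0.05]
```

View pics/w5.png

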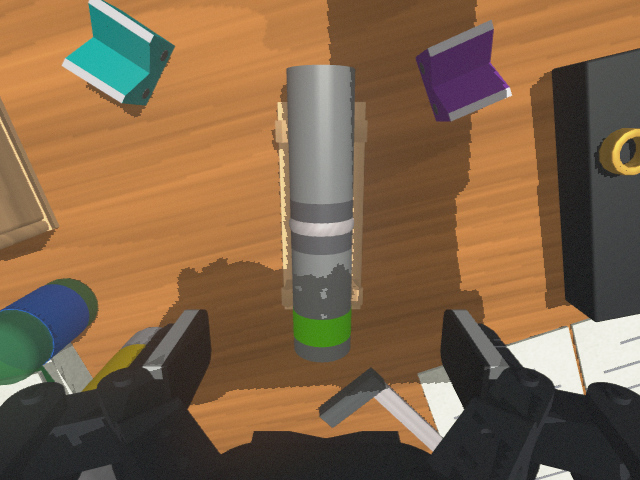

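View pics/t5.png

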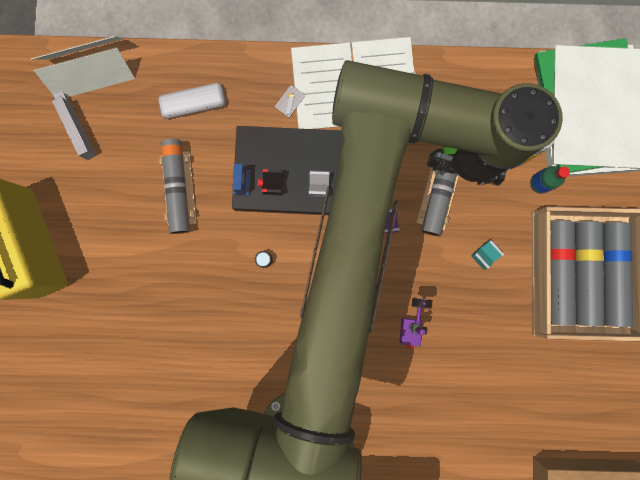

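The wrist view shows the green pipe with its weld at (323,228) and tape at (322,330), and nothing in the fingers' way. The top view shows both blocks on the plate in line with the stop, mag at (271,181) and plain at (319,182). I get the weld point next.

```bash
python3 - <<'E'
from h import *
ci,im,d=snap('wrist'); P=world(ci,d); 
print(P[224:233,316:331].reshape(-1,3).mean(0), P[66:72,316:326].reshape(-1,3).mean(0), P[355:360,316:326].reshape(-1,3).mean(0))
g=im[:,323].mean(1); print([(r,int(g[r])) for r in range(196,262,3)])
E
python3 go.py .5932 -.3118 .018 166.1
```

```text
[ 0.59211053 -0.31029663  0.06154094] [ 0.48889808 -0.28591121  0.06098851] [ 0.69515949 -0.33837468  0.06082916]
[(196, 158), (199, 156), (202, 155), (205, 114), (208, 115), (211, 113), (214, 110), (217, 112), (220, 113), (223, 164), (226, 217), (229, 209), (232, 198), (235, 188), (238, 109), (241, 109), (244, 109), (247, 107), (250, 109), (253, 108), (256, 147), (259, 150)]
clock 17.9 joints [-10.  13.  12.   0. -90. -94.] shift mm [ -1.2  -2.3 177.3] rotvec deg [-0.01  0.01 -0.16]
```

```bash
python3 -m pendant '[{"x":0,"y":-1.8,"z":30,"wx":0,"wy":0,"wz":0},{"x":0,"y":-1.8,"z":70,"wx":0,"wy":0,"wz":0},{"x":0,"y":-1.8,"z":110,"wx":0,"wy":0,"wz":0},{"x":0,"y":-1.8,"z":140,"wx":0,"wy":0,"wz":0},{"x":0,"y":-1.8,"z":162,"wx":0,"wy":0,"wz":0},{"x":0,"y":-1.8,"z":174,"wx":0,"wy":0,"wz":0},{"x":0,"y":-1.8,"z":180,"wx":0,"wy":0,"wz":0},{"x":0,"y":-1.8,"z":180,"wx":0,"wy":0,"wz":0},{"x":0,"y":-1.8,"z":180,"wx":0,"wy":0,"wz":0}]' 85 | grep -E "ee_pos|ft_"
python3 -m pendant '[{"x":0,"y":0,"z":0,"wx":0,"wy":0,"wz":0},{"x":0,"y":0,"z":0,"wx":0,"wy":0,"wz":0},{"x":0,"y":0,"z":0,"wx":0,"wy":0,"wz":0},{"x":0,"y":0,"z":0,"wx":0,"wy":0,"wz":0},{"x":0,"y":0,"z":0,"wx":0,"wy":0,"wz":0},{"x":0,"y":0,"z":0,"wx":0,"wy":0,"wz":0},{"x":0,"y":0,"z":0,"wx":0,"wy":0,"wz":0}]' 30
python3 -m pendant '[{"x":0,"y":0,"z":-8,"wx":0,"wy":0,"wz":0},{"x":0,"y":0,"z":-25,"wx":0,"wy":0,"wz":0},{"x":0,"y":0,"z":-55,"wx":0,"wy":0,"wz":0},{"x":0,"y":0,"z":-90,"wx":0,"wy":0,"wz":0},{"x":0,"y":0,"z":-125,"wx":0,"wy":0,"wz":0},{"x":0,"y":0,"z":-160,"wx":0,"wy":0,"wz":0},{"x":0,"y":0,"z":-195,"wx":0,"wy":0,"wz":0},{"x":0,"y":0,"z":-215,"wx":0,"wy":0,"wz":0},{"x":0,"y":0,"z":-220,"wx":0,"wy":0,"wz":0},{"x":0,"y":0,"z":-220,"wx":0,"wy":0,"wz":0}]'
python3 - <<'E'
from look import *
ci,im,d,P=look('w6',0,0,0,[])
m=(d>0)&(P[...,2]>.2)&(np.hypot(P[...,0]-.592,P[...,1]+.311)<.13)&(P[...,2]<.29)
save('w6',im)
E
python3 go.py .5915 .0355 .22 -91.1
```

```text
ee_pos: [0.5929, -0.3114, 0.0167]
ft_force: [-0.3, 0.3, 1.9]
clock: 19.45
ee_pos: [0.5922, -0.3126, 0.0168]
tool_rot: [[-0.97, 0.244, 0.001], [0.244, 0.97, -0.003], [-0.002, -0.002, -1.0]]
ft_force: [-0.9, -4.9, 3.7]
gripper_width: 0.0472
grip_force: 61.9
clock: 20.45
ee_pos: [0.5922, -0.3104, 0.2348]
tool_rot: [[-0.97, 0.243, 0.0], [0.243, 0.97, 0.001], [0.0, 0.001, -1.0]]
ft_force: [-0.3, -0.1, -9.7]
gripper_width: 0.047
grip_force: 63.7
clock 20.5 joints [-11.  13.  17.  -0. -94. -93.] shift mm [ 84.4 335.3  13.8] rotvec deg [ 1.8000e-01 -4.0000e-02 -1.0298e+02]
```

View pics/w6.png

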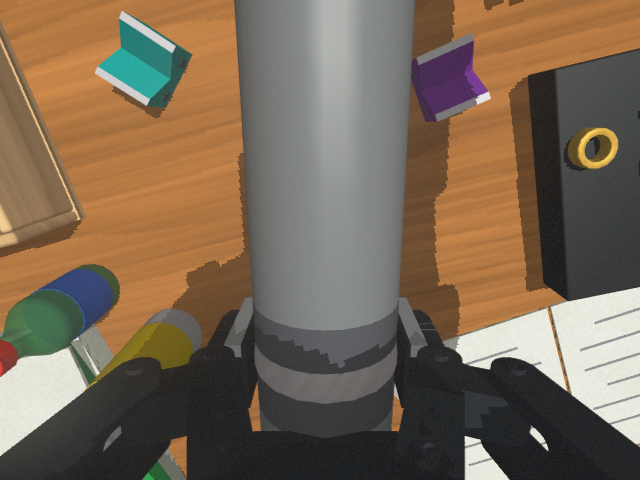

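The pipe is gripped at the weld (325,380), square and level. I carry it to the blocks.

```bash
python3 -m pendant '[{"x":4,"y":14,"z":0,"wx":0,"wy":0,"wz":-4},{"x":11,"y":42,"z":0,"wx":0,"wy":0,"wz":-11},{"x":20,"y":75,"z":0,"wx":0,"wy":0,"wz":-19},{"x":28,"y":108,"z":0,"wx":0,"wy":0,"wz":-27},{"x":36,"y":141,"z":0,"wx":0,"wy":0,"wz":-35},{"x":44,"y":174,"z":0,"wx":0,"wy":0,"wz":-43},{"x":52,"y":207,"z":0,"wx":0,"wy":0,"wz":-51},{"x":60,"y":240,"z":0,"wx":0,"wy":0,"wz":-59},{"x":67,"y":268,"z":0,"wx":0,"wy":0,"wz":-66},{"x":74,"y":295,"z":0,"wx":0,"wy":0,"wz":-73}]' | grep -E "ee_pos|width"
python3 go.py .5915 .0355 .22 -91.1
```

```text
ee_pos: [0.5911, -0.0052, 0.2323]
gripper_width: 0.0468
clock 21.5 joints [ 19.   1.   4.  -0. -93. -50.] shift mm [-35.2  20.4  12.3] rotvec deg [  0.23  -0.08 -29.67]
```

```bash
python3 -m pendant '[{"x":-8,"y":5,"z":0,"wx":0,"wy":0,"wz":-7},{"x":-17,"y":10,"z":0,"wx":0,"wy":0,"wz":-14},{"x":-26,"y":15,"z":0,"wx":0,"wy":0,"wz":-21},{"x":-33,"y":19,"z":0,"wx":0,"wy":0,"wz":-27},{"x":-35,"y":20.4,"z":0,"wx":0,"wy":0,"wz":-29.7},{"x":-35,"y":20.4,"z":0,"wx":0,"wy":0,"wz":-29.7},{"x":-35,"y":20.4,"z":0,"wx":0,"wy":0,"wz":-29.7},{"x":-35,"y":20.4,"z":0,"wx":0,"wy":0,"wz":-29.7}]' | grep -E "ee_pos|width"
python3 - <<'E'
from h import *
ci,im,d=snap('top'); P=world(ci,d); save('t6',im)
ci,im,d=snap('scene'); P=world(ci,d); save('s6',im)
hsv=cv2.cvtColor(im,cv2.COLOR_RGB2HSV); H,S=hsv[...,0].astype(int),hsv[...,1].astype(int)
g=(H>40)&(H<75)&(S>120)&(P[...,2]>.15); print(g.sum(),P[g].mean(0))
E
python3 go.py .5915 .0355 .0838 -91.1
```

```text
ee_pos: [0.5925, 0.0334, 0.2342]
gripper_width: 0.0467
511 [0.61111582 0.11639065 0.26520695]
clock 22.4 joints [ 23.   1.   4.  -0. -93. -24.] shift mm [ -2.1   1.1 150.8] rotvec deg [ 0.03 -0.01 -0.35]
```

View pics/s6.png

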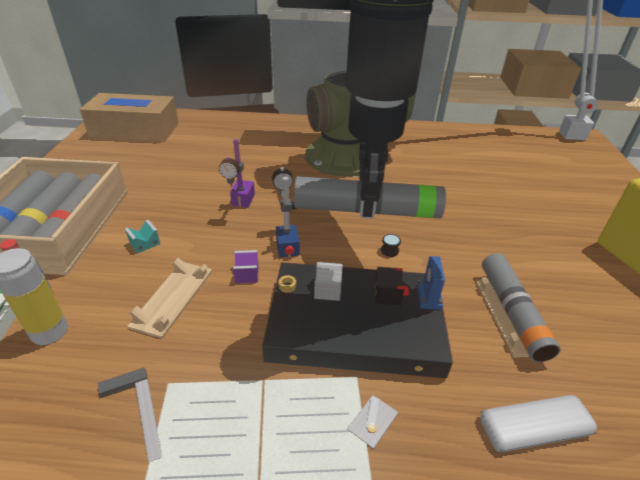

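The scene view shows the pipe held above both blocks (magnetic at (390,290), plain at (328,280)), with the tape (428,200) on the stop's side. I lower it.

```bash
python3 -m pendant '[{"x":-2,"y":1,"z":20,"wx":0,"wy":0,"wz":-0.3},{"x":-2,"y":1,"z":50,"wx":0,"wy":0,"wz":-0.3},{"x":-2,"y":1,"z":80,"wx":0,"wy":0,"wz":-0.3},{"x":-2,"y":1,"z":110,"wx":0,"wy":0,"wz":-0.3},{"x":-2,"y":1,"z":128,"wx":0,"wy":0,"wz":-0.3},{"x":-2,"y":1,"z":136,"wx":0,"wy":0,"wz":-0.3},{"x":-2,"y":1,"z":140,"wx":0,"wy":0,"wz":-0.3},{"x":-2,"y":1,"z":143,"wx":0,"wy":0,"wz":-0.3},{"x":-2,"y":1,"z":143,"wx":0,"wy":0,"wz":-0.3}]' | grep -E "ee_pos|ft_"
python3 -m pendant '[{"x":0,"y":0,"z":1,"wx":0,"wy":0,"wz":0},{"x":0,"y":0,"z":2,"wx":0,"wy":0,"wz":0},{"x":0,"y":0,"z":2,"wx":0,"wy":0,"wz":0}]'| grep -E "ee_pos|ft_"
python3 go.py .5915 .0355 .0838 -91.1
```

```text
ee_pos: [0.5923, 0.0358, 0.0929]
ft_force: [0.4, 0.7, -8.5]
ee_pos: [0.5919, 0.0357, 0.0902]
ft_force: [0.2, -0.4, -8.1]
clock 23.6 joints [ 23.   3.  -9.   0. -78. -24.] shift mm [0.2 0.4 6.4] rotvec deg [-0.02  0.01 -0.  ]
```

```bash
python3 -m pendant '[{"x":0,"y":0,"z":1,"wx":0,"wy":0,"wz":0},{"x":0,"y":0,"z":2,"wx":0,"wy":0,"wz":0},{"x":0,"y":0,"z":3,"wx":0,"wy":0,"wz":0},{"x":0,"y":0,"z":3,"wx":0,"wy":0,"wz":0}]'| grep -E "ee_pos|ft_"
python3 -m pendant '[{"x":0,"y":0,"z":1,"wx":0,"wy":0,"wz":0},{"x":0,"y":0,"z":1.5,"wx":0,"wy":0,"wz":0},{"x":0,"y":0,"z":1.5,"wx":0,"wy":0,"wz":0}]'| grep -E "ee_pos|ft_"
python3 -m pendant '[{"x":0,"y":0,"z":1,"wx":0,"wy":0,"wz":0},{"x":0,"y":0,"z":1,"wx":0,"wy":0,"wz":0}]'| grep -E "ee_pos|ft_"
```

```text
ee_pos: [0.5917, 0.0357, 0.0868]
ft_force: [-0.5, -0.3, -8.1]
ee_pos: [0.5918, 0.0357, 0.0854]
ft_force: [-0.6, -0.7, -7.9]
ee_pos: [0.5918, 0.0357, 0.0846]
ft_force: [-0.8, 0.3, -8.0]
```

```bash
python3 -m pendant '[{"x":0,"y":0,"z":1,"wx":0,"wy":0,"wz":0},{"x":0,"y":0,"z":1,"wx":0,"wy":0,"wz":0}]'| grep -E "ee_pos|ft_"
python3 -m pendant '[{"x":0,"y":0,"z":0.7,"wx":0,"wy":0,"wz":0},{"x":0,"y":0,"z":0.7,"wx":0,"wy":0,"wz":0}]'| grep -E "ee_pos|ft_"
```

```text
ee_pos: [0.5919, 0.0357, 0.0844]
ft_force: [-4.6, 0.1, -2.2]
ee_pos: [0.5919, 0.0356, 0.0844]
ft_force: [-7.2, 1.0, 0.6]
```

Seated. I release, rise and check.

```bash
python3 -m pendant '[{"x":0,"y":0,"z":0,"wx":0,"wy":0,"wz":0},{"x":0,"y":0,"z":0,"wx":0,"wy":0,"wz":0},{"x":0,"y":0,"z":0,"wx":0,"wy":0,"wz":0},{"x":0,"y":0,"z":0,"wx":0,"wy":0,"wz":0},{"x":0,"y":0,"z":0,"wx":0,"wy":0,"wz":0},{"x":0,"y":0,"z":0,"wx":0,"wy":0,"wz":0},{"x":0,"y":0,"z":-10,"wx":0,"wy":0,"wz":0},{"x":0,"y":0,"z":-40,"wx":0,"wy":0,"wz":0},{"x":0,"y":0,"z":-80,"wx":0,"wy":0,"wz":0},{"x":0,"y":0,"z":-125,"wx":0,"wy":0,"wz":0}]' 85 | grep -E "clock|ee_pos|ft_"
python3 go.py .45 -.114 .25 13
```

```text
clock: 25.9
ee_pos: [0.5913, 0.0354, 0.2091]
ft_force: [-0.6, -0.6, 0.0]
clock 25.9 joints [ 23.   1.   1.   0. -90. -24.] shift mm [152.1 138.4 -40.6] rotvec deg [ 9.0000e-02  4.0000e-02 -1.0409e+02]
```

```bash
python3 -m pendant '[{"x":8,"y":8,"z":-20,"wx":0,"wy":0,"wz":-6},{"x":25,"y":25,"z":-40,"wx":0,"wy":0,"wz":-14},{"x":45,"y":45,"z":-40,"wx":0,"wy":0,"wz":-22},{"x":65,"y":65,"z":-40,"wx":0,"wy":0,"wz":-30},{"x":85,"y":85,"z":-40,"wx":0,"wy":0,"wz":-38},{"x":105,"y":105,"z":-40,"wx":0,"wy":0,"wz":-46},{"x":125,"y":125,"z":-40,"wx":0,"wy":0,"wz":-54},{"x":140,"y":145,"z":-40,"wx":0,"wy":0,"wz":-62},{"x":148,"y":160,"z":-40,"wx":0,"wy":0,"wz":-70},{"x":150,"y":165,"z":-40,"wx":0,"wy":0,"wz":-78}]' 85 | grep ee_pos
python3 go.py .413 -.114 .25 13
```

```text
ee_pos: [0.423, -0.1121, 0.2495]
clock 26.9 joints [ 12. -23. -15.   0. -98.  65.] shift mm [-9.3  4.1 -0.6] rotvec deg [ 1.000e-02 -1.500e-01 -2.583e+01]
```

```bash
python3 -m pendant '[{"x":-3,"y":1,"z":0,"wx":0,"wy":0,"wz":-7},{"x":-7,"y":3,"z":0,"wx":0,"wy":0,"wz":-15},{"x":-9,"y":4,"z":0,"wx":0,"wy":0,"wz":-22},{"x":-9,"y":4,"z":0,"wx":0,"wy":0,"wz":-25.8},{"x":-9,"y":4,"z":0,"wx":0,"wy":0,"wz":-25.8},{"x":-9,"y":4,"z":0,"wx":0,"wy":0,"wz":-25.8},{"x":-9,"y":4,"z":0,"wx":0,"wy":0,"wz":-25.8}]' 70 | grep -E "ee_pos|tool"
python3 - <<'E'
from look import *
ci,im,d,P=look('w7',.413,-.114,.05,[(.163,.18),(.12,.15)])
hsv=cv2.cvtColor(im,cv2.COLOR_RGB2HSV); H,S=hsv[...,0].astype(int),hsv[...,1].astype(int)
m=(H>100)&(H<130)&(S>80)&(P[...,2]>.035)&(P[...,2]<.045)&(np.hypot(P[...,0]-.425,P[...,1]+.111)<.06)
q=P[m];print('base',len(q),cv2.minAreaRect(q[:,:2].astype(np.float32)))
ci,im,d=snap('scene'); save('s7',im)
ci,im,d=snap('top'); P=world(ci,d); np.savez('t7',im=im,P=P)
m=(P[...,2]>.108)&(P[...,2]<.14)&(abs(P[...,0]-.59)<.05)&(abs(P[...,1]-.03)<.12)
q=P[m];print('pipe',len(q),cv2.minAreaRect(q[:,:2].astype(np.float32)),'ztop',np.percentile(q[:,2],95))
for y in(.13,.08,.03,-.02,-.06):
  k=abs(q[:,1]-y)<.008;print(y,q[k,0].mean().round(4),np.percentile(q[k,2],90).round(4))
E
python3 go.py .413 -.114 .118 13
```

```text
ee_pos: [0.4143, -0.113, 0.2481]
tool_rot: [[0.976, 0.219, 0.0], [0.219, -0.976, -0.0], [0.0, 0.0, -1.0]]
(0.163, 0.18) 349 [ 0.4139 -0.1153] [0.0111 0.0115] 57.5 z50 0.1693
(0.12, 0.15) 284 [ 0.3922 -0.1213] [0.0564 0.0148] 11.0 z50 0.1358
base 2363 ((0.4255334734916687, -0.11224554479122162), (0.05903826281428337, 0.04338414967060089), 13.551875114440918)
pipe 2044 ((0.591122567653656, 0.03862258791923523), (0.2210724949836731, 0.04886450618505478), 88.764404296875) ztop 0.12990554924312664
0.13 0.5904 0.1286
0.08 0.5894 0.1289
0.03 0.589 0.1298
-0.02 0.5874 0.1279
-0.06 0.587 0.1286
clock 27.8 joints [ 12. -24. -16.   0. -98.  91.] shift mm [ -1.5   0.7 129.9] rotvec deg [ 0.01  0.   -0.33]
```

View pics/w7.png

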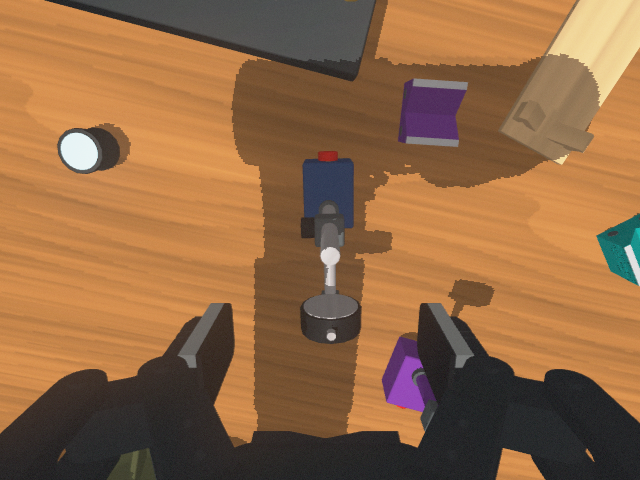

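View pics/s7.png

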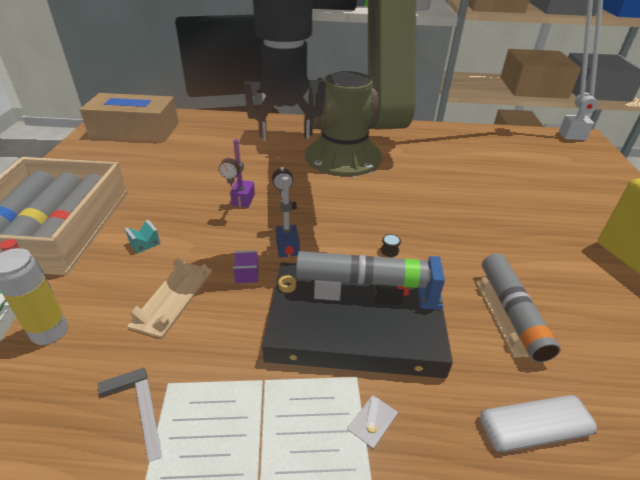

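The scene view shows the pipe level in both vees, its taped end at the stop. The wrist view shows the blue-based dial stand, column top at (330,256), with the loupe and purple parts clear. I descend and grip the column.

```bash
python3 -m pendant '[{"x":-0.9,"y":2.2,"z":15,"wx":0,"wy":0,"wz":0},{"x":-0.9,"y":2.2,"z":40,"wx":0,"wy":0,"wz":0},{"x":-0.9,"y":2.2,"z":70,"wx":0,"wy":0,"wz":0},{"x":-0.9,"y":2.2,"z":98,"wx":0,"wy":0,"wz":0},{"x":-0.9,"y":2.2,"z":115,"wx":0,"wy":0,"wz":0},{"x":-0.9,"y":2.2,"z":125,"wx":0,"wy":0,"wz":0},{"x":-0.9,"y":2.2,"z":129,"wx":0,"wy":0,"wz":0},{"x":-0.9,"y":2.2,"z":129,"wx":0,"wy":0,"wz":0},{"x":-0.9,"y":2.2,"z":129,"wx":0,"wy":0,"wz":0}]' 70 | grep -E "ee_pos|ft_"
python3 -m pendant '[{"x":0,"y":0,"z":0,"wx":0,"wy":0,"wz":0},{"x":0,"y":0,"z":0,"wx":0,"wy":0,"wz":0},{"x":0,"y":0,"z":0,"wx":0,"wy":0,"wz":0},{"x":0,"y":0,"z":0,"wx":0,"wy":0,"wz":0},{"x":0,"y":0,"z":0,"wx":0,"wy":0,"wz":0}]' 20
python3 -m pendant '[{"x":0,"y":0,"z":0,"wx":0,"wy":0,"wz":0},{"x":0,"y":0,"z":0,"wx":0,"wy":0,"wz":0},{"x":0,"y":0,"z":0,"wx":0,"wy":0,"wz":0},{"x":0,"y":0,"z":0,"wx":0,"wy":0,"wz":0}]' 4
```

```text
ee_pos: [0.4145, -0.1154, 0.12]
ft_force: [-0.3, -0.7, 0.5]
clock: 29.15
ee_pos: [0.4139, -0.1153, 0.1189]
tool_rot: [[0.976, 0.22, 0.0], [0.22, -0.976, -0.0], [0.0, 0.0, -1.0]]
ft_force: [0.3, 0.2, 0.8]
gripper_width: 0.0201
grip_force: 0.0
clock: 29.55
ee_pos: [0.4139, -0.1155, 0.119]
tool_rot: [[0.976, 0.22, 0.0], [0.22, -0.976, -0.0], [0.0, 0.0, -1.0]]
ft_force: [-1.4, -1.5, 0.6]
gripper_width: 0.0103
grip_force: 58.4
```

```bash
python3 -m pendant '[{"x":0,"y":0,"z":-5,"wx":0,"wy":0,"wz":0},{"x":0,"y":0,"z":-18,"wx":0,"wy":0,"wz":0},{"x":0,"y":0,"z":-38,"wx":0,"wy":0,"wz":0},{"x":0,"y":0,"z":-62,"wx":0,"wy":0,"wz":0},{"x":0,"y":0,"z":-88,"wx":0,"wy":0,"wz":0},{"x":0,"y":0,"z":-114,"wx":0,"wy":0,"wz":0},{"x":0,"y":0,"z":-138,"wx":0,"wy":0,"wz":0},{"x":0,"y":0,"z":-155,"wx":0,"wy":0,"wz":0},{"x":0,"y":0,"z":-165,"wx":0,"wy":0,"wz":0},{"x":0,"y":0,"z":-165,"wx":0,"wy":0,"wz":0}]'
python3 go.py .6505 .0362 .284 -1
```

```text
clock: 30.55
ee_pos: [0.4142, -0.1153, 0.2851]
tool_rot: [[0.976, 0.22, 0.002], [0.22, -0.976, 0.0], [0.002, 0.0, -1.0]]
ft_force: [0.6, -0.4, -5.9]
gripper_width: 0.0104
grip_force: 58.7
clock 30.6 joints [  12.  -23.  -12.    0. -101.   91.] shift mm [263.8 -95.8   1.5] rotvec deg [-0.  -0.1 13.7]
```

```bash
python3 -m pendant '[{"x":10,"y":-4,"z":0,"wx":0,"wy":0,"wz":0.5},{"x":32,"y":-12,"z":0,"wx":0,"wy":0,"wz":2},{"x":62,"y":-22,"z":0,"wx":0,"wy":0,"wz":3.5},{"x":95,"y":-34,"z":0,"wx":0,"wy":0,"wz":5},{"x":130,"y":-47,"z":0,"wx":0,"wy":0,"wz":7},{"x":165,"y":-60,"z":0,"wx":0,"wy":0,"wz":9},{"x":200,"y":-73,"z":0,"wx":0,"wy":0,"wz":11},{"x":230,"y":-84,"z":0,"wx":0,"wy":0,"wz":12.5},{"x":252,"y":-92,"z":0,"wx":0,"wy":0,"wz":13.7},{"x":263.8,"y":-95.8,"z":0,"wx":0,"wy":0,"wz":13.7}]' | grep ee_pos
python3 -m pendant '[{"x":0,"y":0,"z":0,"wx":0,"wy":0,"wz":0},{"x":0,"y":0,"z":0,"wx":0,"wy":0,"wz":0},{"x":0,"y":0,"z":0,"wx":0,"wy":0,"wz":0},{"x":0,"y":0,"z":0,"wx":0,"wy":0,"wz":0}]'
python3 - <<'E'
from h import *
ci,im,d=snap('scene'); save('s8',im)
ci,im,d=snap('wrist'); save('w8',im); P=world(ci,d)
m=(P[...,2]>.115)&(P[...,2]<.14)&(abs(P[...,0]-.59)<.05)&(abs(P[...,1]-.03)<.12)
q=P[m];print(len(q),cv2.minAreaRect(q[:,:2].astype(np.float32)) if len(q)>9 else '')
E
python3 go.py .6505 .0362 .169 -1
```

```text
ee_pos: [0.6514, 0.0382, 0.2798]
clock: 31.95
ee_pos: [0.6498, 0.0358, 0.284]
tool_rot: [[1.0, -0.018, 0.0], [-0.018, -1.0, -0.0], [0.0, 0.0, -1.0]]
ft_force: [0.2, -1.1, -5.0]
gripper_width: 0.0102
grip_force: 58.6
8934 ((0.5930784344673157, 0.03698407858610153), (0.22088272869586945, 0.044384174048900604), 89.30001831054688)
clock 32.0 joints [ 21.  11.  20.   0. -99.  68.] shift mm [  0.5  -0.3 115.3] rotvec deg [-0.01 -0.04 -0.01]
```

View pics/w8.png

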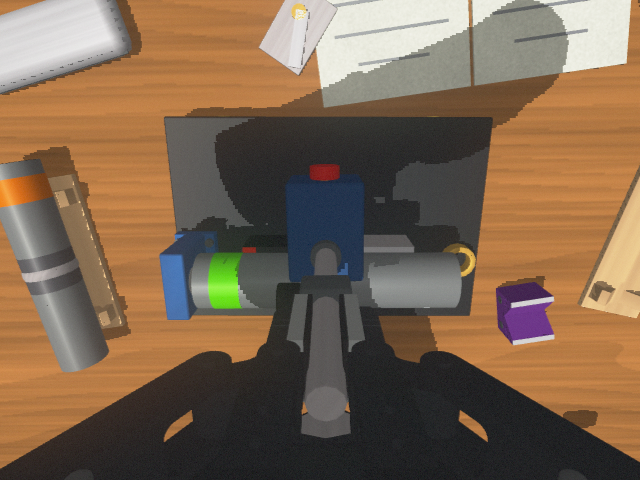

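View pics/s8.png

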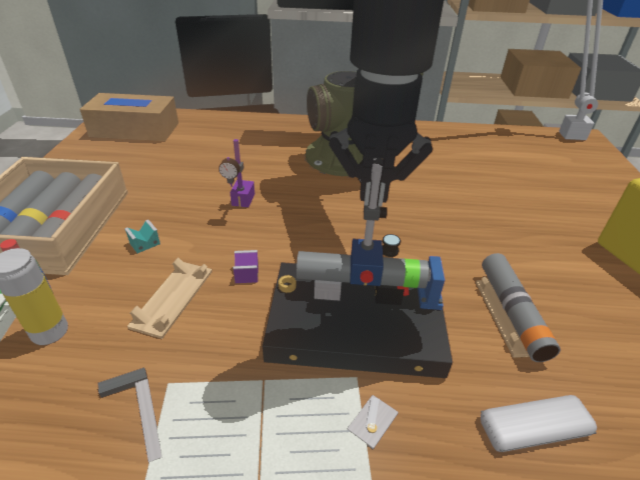

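The wrist view shows the stand upright in the grip, its base (325,230) just beyond the pipe and in line with the weld. I lower it slowly.

```bash
python3 -m pendant '[{"x":3,"y":0,"z":12,"wx":0,"wy":0,"wz":0},{"x":3,"y":0,"z":32,"wx":0,"wy":0,"wz":0},{"x":3,"y":0,"z":55,"wx":0,"wy":0,"wz":0},{"x":3,"y":0,"z":75,"wx":0,"wy":0,"wz":0},{"x":3,"y":0,"z":92,"wx":0,"wy":0,"wz":0},{"x":3,"y":0,"z":102,"wx":0,"wy":0,"wz":0},{"x":3,"y":0,"z":108,"wx":0,"wy":0,"wz":0},{"x":3,"y":0,"z":110,"wx":0,"wy":0,"wz":0},{"x":3,"y":0,"z":111,"wx":0,"wy":0,"wz":0},{"x":3,"y":0,"z":111,"wx":0,"wy":0,"wz":0}]' | grep -E "ee_pos|ft_"
python3 -m pendant '[{"x":0,"y":0,"z":1,"wx":0,"wy":0,"wz":0},{"x":0,"y":0,"z":2,"wx":0,"wy":0,"wz":0},{"x":0,"y":0,"z":2,"wx":0,"wy":0,"wz":0}]'| grep -E "ee_pos|ft_"
python3 -m pendant '[{"x":0,"y":0,"z":1,"wx":0,"wy":0,"wz":0},{"x":0,"y":0,"z":1,"wx":0,"wy":0,"wz":0}]'| grep -E "ee_pos|ft_"
```

```text
ee_pos: [0.6535, 0.0361, 0.1737]
ft_force: [1.2, -0.8, -6.1]
ee_pos: [0.6532, 0.0361, 0.1708]
ft_force: [0.1, -0.3, -5.1]
ee_pos: [0.6532, 0.0361, 0.1697]
ft_force: [-0.2, -0.3, -5.3]
```

```bash
python3 -m pendant '[{"x":0,"y":0,"z":0.8,"wx":0,"wy":0,"wz":0},{"x":0,"y":0,"z":0.8,"wx":0,"wy":0,"wz":0}]'| grep -E "ee_pos|ft_"
python3 -m pendant '[{"x":0,"y":0,"z":0.7,"wx":0,"wy":0,"wz":0},{"x":0,"y":0,"z":0.7,"wx":0,"wy":0,"wz":0}]'| grep -E "ee_pos|ft_"
```

```text
ee_pos: [0.6532, 0.0361, 0.1691]
ft_force: [-0.5, -0.4, -4.9]
ee_pos: [0.6533, 0.0361, 0.1691]
ft_force: [-1.4, 0.0, -2.1]
```

```bash
python3 -m pendant '[{"x":0,"y":0,"z":0.3,"wx":0,"wy":0,"wz":0},{"x":0,"y":0,"z":0.3,"wx":0,"wy":0,"wz":0}]'| grep -E "ee_pos|ft_"
python3 -m pendant '[{"x":0,"y":0,"z":0,"wx":0,"wy":0,"wz":0},{"x":0,"y":0,"z":0,"wx":0,"wy":0,"wz":0},{"x":0,"y":0,"z":0,"wx":0,"wy":0,"wz":0},{"x":0,"y":0,"z":0,"wx":0,"wy":0,"wz":0},{"x":0,"y":0,"z":0,"wx":0,"wy":0,"wz":0},{"x":0,"y":0,"z":0,"wx":0,"wy":0,"wz":0},{"x":0,"y":0,"z":-10,"wx":0,"wy":0,"wz":0},{"x":0,"y":0,"z":-35,"wx":0,"wy":0,"wz":0},{"x":0,"y":0,"z":-70,"wx":0,"wy":0,"wz":0},{"x":0,"y":0,"z":-100,"wx":0,"wy":0,"wz":0}]' 60 | grep -E "clock|ee_pos|ft_"
python3 - <<'E'
from h import *
ci,im,d=snap('scene'); save('s9',im); S=world(ci,d)
ci,im,d=snap('wrist'); save('w9',im); P=world(ci,d)
def b(n,P,m):
    q=P[m]; print(n,len(q),[np.round(t,4) for t in cv2.minAreaRect(q[:,:2].astype(np.float32))] if len(q)>5 else '',q.mean(0).round(4) if len(q) else '')
b('pipe',P,(P[...,2]>.115)&(P[...,2]<.135)&(abs(P[...,0]-.59)<.03)&(abs(P[...,1]-.03)<.12))
b('col',P,(P[...,2]>.21)&(P[...,2]<.23)&(np.hypot(P[...,0]-.653,P[...,1]-.036)<.02))
b('dial',P,(P[...,2]>.18)&(P[...,2]<.212)&(np.hypot(P[...,0]-.593,P[...,1]-.036)<.03))
b('base',P,(P[...,2]>.085)&(P[...,2]<.095)&(P[...,0]>.632)&(abs(P[...,1]-.036)<.03))
E
```

```text
ee_pos: [0.6534, 0.036, 0.1691]
ft_force: [-2.4, 0.6, 1.2]
clock: 35.15
ee_pos: [0.6532, 0.0358, 0.2707]
ft_force: [0.3, -0.1, 0.5]
pipe 10849 [array([0.593, 0.037]), array([0.2208, 0.0437]), np.float64(88.6804)] [0.5982 0.0368 0.1246]
col 458 [array([0.6531, 0.0366]), array([0.0117, 0.0115]), np.float64(44.8562)] [0.654  0.0364 0.2187]
dial 2549 [array([0.5934, 0.0369]), array([0.0436, 0.0204]), np.float64(88.7152)] [0.5967 0.0365 0.1957]
base 2931 [array([0.6648, 0.0364]), array([0.0451, 0.06  ]), np.float64(89.9299)] [0.6716 0.0354 0.0899]
```

View pics/s9.png

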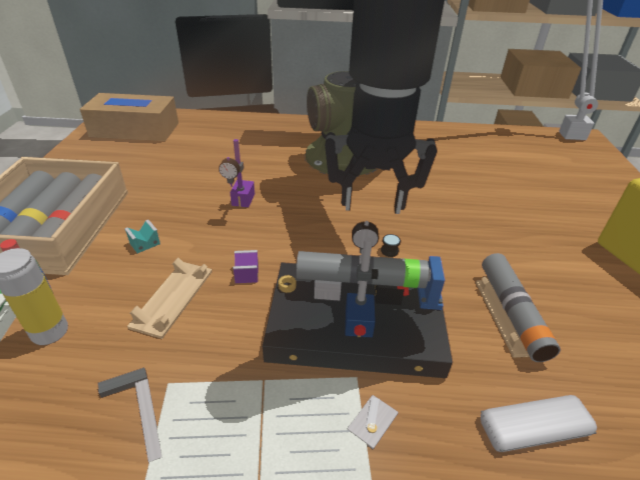

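The final view shows the dial stand upright behind the pipe at (360,315), its gauge over the weld and the gripper clear. I hand in.

```bash
python3 -m pendant '[{"x":0,"y":0,"z":0,"wx":0,"wy":0,"wz":0},{"x":0,"y":0,"z":0,"wx":0,"wy":0,"wz":0},{"x":0,"y":0,"z":0,"wx":0,"wy":0,"wz":0}]' | grep clock; python3 -c "from workcell import ctrl; print(ctrl.close_job())"
```

```text
clock: 35.55
the job is handed in; nothing more can be done
None
```

The job is handed in after about 36 s on the robot clock, with both V-blocks, the green-taped pipe and the dial gauge all in place by the last camera measurements; no verdict came back.

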